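# Release the cam and close the clamping jig on a board

## Task

Close the woodworking jig on its board using only pushes of the fingers: first, with the jaw still drawn back, turn the red cam lever clockwise (seen from above) until it points straight ahead towards the fence end of the jig, which puts the cam at its low point; then push the blue block so that the jaw slides forward and presses the board squarely and fully against the fence. Leave the cam at its low point, do not force the jaw against a cam that still blocks it, lift nothing, and leave the things standing about where they are.

Things in the scene. Friction and masses are not known exactly. Their poses are not given: they have to be found in the camera images.
- jig: clamping jig fixed to the bench: grey laminated base board 270 x 350 x 18 mm. Origin on the bench surface (underside of the base), axes: x forward, from the jaw towards the fence, y to the left, z up; the base spans x -120 to 150, y -175 to 175 mm. A wooden fence 25 mm thick stands on it at y -110 to 50, its face towards the jaw at x 115, top at 48 mm. All heights here are above the bench
- jaw (a joint): jaw position along jig x in m: 0 fully back, 0.060 board pressed on the fence, 0.064 end of track. A dark wooden bar, 30 mm thick in x, y -125 to 130 mm, heights 19 to 40 mm, front face at jig x = -45 mm + joint value. About 2.5 N of friction; stays where left. Its left end follows the cam: turned off its low point, the cam stops the jaw short, by 10 to 28 mm at the starting angles
- push_face (a point): centre of the rear (robot-side) face of the blue push block on the jaw, at jig x = -50 mm + jaw joint value, y -30 mm, height 66 mm. The block is 24 mm thick in x, 50 mm wide in y, heights 46 to 86 mm, and overhangs the near edge of the board; it stands on a 6 mm cap plate, 50 mm wide in y, that runs over the top of the jaw (heights 40 to 46 mm) from jig x = -75 mm + joint value
- cam (a joint): angle of the cam in rad: 0 = low point, lever pointing along the jig's +x; positive = lever turned anticlockwise seen from above, towards the jig's +y and on backwards; range -0.6 to 2.5. No stop or click at 0. Friction about 0.2 N m (3 N at the lever), stays where it is left
- pivot (a point): the cam's upright turning axis, at jig x 37.5, y 100 mm; this point at the lever's mid-height, 58 mm. The cam is a steel disc 76 mm across, its centre 18 mm off the axis on the lever's side, heights 19 to 40 mm; a white dot on its top marks the low side
- lever_end (a point): end of the red lever at its mid-height, 105 mm from the pivot. The lever is a straight bar 18 mm wide, heights 46 to 70 mm, from 10 mm behind the pivot to this end; its length points from pivot to this end
- board: loose pale board 100 (x) x 120 (y) x 18 mm, 0.17 kg, lying flat on the base between jaw and fence, about y -30 mm; origin at the centre of its underside. Its origin is at jig x 65 mm when it lies against the fence
- offcut: upright hardwood offcut, 30 x 24 x 55 mm tall, standing on the jig's base beside the right end of the jaw; origin at the centre of its underside
- glue: yellow glue bottle with orange cap, 52 mm across, 130 mm tall, standing on the bench; origin at the centre of its underside
- tape: black tape measure, about 70 x 34 x 58 mm, on the bench; origin at the centre of its underside
- chisel: hand tool with dark wooden handle and steel blade, 210 mm long, lying on the bench; origin under its middle
- mallet: hammer with wooden handle lying on the bench; origin under its middle
- square: try square, dark wooden stock 115 mm with steel blade 160 mm, lying on the bench; origin under the middle of the stock
- pot: blue ceramic cup, 72 mm across, 85 mm tall, on the bench; origin at the centre of its underside

How it is judged:
On the way, in this order (a step that is already met when the one before it is completed fails the run):
1. the cam is at its low point (lever within 0.2 rad of straight ahead) while the jaw is still back (less than 25 mm forward) (value of joint cam between -0.2 and 0.2 rad and value of joint jaw below 0.025 m), for 0.2 s.
2. the jaw is pushed forward and the board is against the fence (value of joint jaw above 0.0575 m and x of board in the frame of jig above 0.0625 m and angle between the x axis of board and the x axis of jig, either way round below 0.035 rad), for 0.2 s.
At the end, for the whole second after the job is handed in: the cam lever is within 0.2 rad of straight ahead, the jaw at least 57.5 mm forward, the board flat on the base, within 2.5 mm of the fence and square to it within 0.035 rad, all at rest (all of step 2 and value of joint cam between -0.2 and 0.2 rad and velocity of joint jaw below 0.01 m/s and linear speed of board below 0.01 m/s and z of board in the frame of jig below 0.021 m); the robot touches nothing.
It fails at once if the jaw is forced (over 12 N) against the cam while the cam is more than 0.45 rad from its low point (contact force between jaw and cam above 12 N and (value of joint cam above 0.45 rad or value of joint cam below -0.45 rad)).
It fails at once if the board is lifted or tipped (z of board in the frame of jig above 0.026 m or angle between board's own z axis and vertical above 0.12 rad).
It fails at once if a bystander is moved more than 20 mm or lifted (distance of any of offcut, glue, tape, chisel, mallet, square, pot from where it was at the start of the episode above 0.02 m).
It also fails if it takes over 51 s, if anything falls off the work surface, if the arm or the gripper's body presses on something with over 40 N, if the wrist force passes 120 N, or if a joint passes its speed limit or range.

## Robot

A 6-joint arm with a two-finger parallel gripper is mounted at the origin on the work surface. World frame = base frame: x ahead of the robot, y to its left, z up, the work surface at z = 0. Lengths are in m, angles in rad, forces in N, time in s.
With the tool pointing down it reaches from about 0.425 to 0.95 m from the base axis. Payload 3.5 kg.
Tool frame: the origin (TCP) lies at the very end of the fingers, on their centre line; the grasp point (between the pads) lies 19 mm behind it (ctrl.grip_point_offset is the distance from the TCP to the grasp point, in m); z points along the fingers, y is the line along which they close (so a half turn about z gives the same grasp; the last joint's range is limited). The gripper opens to 85 mm and grips with 20 to 120 N. Pads are 22 mm wide; open, the fingers measure 114 mm over their backs; the gripper's body (76 mm by 85 mm) begins 54 mm behind the grasp point. The pads swing forward as they close: fully open they stand 13 mm farther back than shut.
Start: joints at [-1.485, 0.286, 1.577, -0, 1.279, -0.15], TCP at [0.158, -0.656, 0.231] pointing down, gripper open.
Joint ranges: [-2.77, 2.77], [-0.9, 2.22], [0.21, 2.48], [-1.53, 4.67], [0.24, 2.81], [-2.84, 2.84]. Speed limits (rad/s): [2.79, 2.79, 3.14, 3.14, 3.14, 3.14].

## Interface

Orientations are given as a unit quaternion [x, y, z, w].
In Python, from plant import telemetry, vision, ctrl gives the robot as it stands.
- The arm moves only by the tool arm_command, never from a script. Its argument "series" is one flat list of numbers, 7 for each row, row after row: the shift along the tool's x, y, z in cm, then the turn, a rotation vector about the tool's x, y, z in degrees, then the closure, from 0 (fully open) to 1 (shut). A call has 1 to 10 rows; each row is the pose to reach, as a shift and turn from the pose commanded when the call began, along the tool's axes at that moment; what a row does not reach only later rows make up. A row lasts 1/12 s, in which the tool goes at most 41.7 mm and 7.16 degrees, less where a joint would pass 70% of its speed; a pose out of reach is approached as far as the arm can. A call with a gripper value outside its range is refused whole. The fingers move at their own pace and stop on an object; "force" is the grip in N (left out, the last holds). Time passes only in rows, so rows that repeat a pose let the fingers close. It gives the time, the measured TCP pose, the force, the opening and the grip force at its end, in the units of the state.
- telemetry.get_state(): the state, without advancing time (a new reading comes with each control period).
- vision.read_camera(name): name is "side" or "top" or "wrist"; returns a dict with "color" (420x560x3 uint8, blue, green, red), "K" (3x3 intrinsics, pixels), "rvec" (rotation vector, rad) and "tvec" (3), from world to camera coordinates, as OpenCV has them; the wrist camera has in their place "T_tool_cam" (4x4, takes a point from camera to tool coordinates, whose origin is the TCP and whose axes are the flange's). Camera axes: x right, y down, z forward; pixel columns grow to the right and rows downward; lengths in m; the calibration is good to about 2 mm. A picture is of the moment at which its call begins: read the wrist's pose just before it. There is no depth.
- ctrl.sign_off(): hands the job in; it is judged then, once.
The state is a dict: "time": time; "qpos": joint angles; "dq": joint speeds; "joint_efforts": joint torques, N m; "eef_pos": TCP position; "tcp_rot": TCP orientation; "contact_force": force on the tool from outside, world axes, zero at the start; "wrist_torque": the same for the moment, N m; "opening": opening from 0.0 (shut) to 1.0 (fully open); "finger_force": force on a finger pad.
Only numpy, scipy, OpenCV 4.12 (cv2) and the standard library are available. Lean on these libraries where they do the work, as an engineer would, in place of code of your own. Each camera call takes 0.05 s, during which the arm holds its last target. There are 200 camera calls.

## Working session

There is one attempt and no reset: what is moved stays moved. The work goes in short steps, Python scripts to look and compute and a tool call to move; the robot and the scene stay as the last step left them, time stands still between calls to the robot, and variables do not carry over. Pictures are saved under pics/ and viewed, at most 10 in all, crops included, and the job is handed in when it is done.

Besides the shell and the picture viewer there is one more tool, called as name(argument=value, ...), one argument or row to a line, values as JSON. arm_command: Moves the arm, as the interface text tells. Its arguments: {"type":"object","properties":{"series":{"type":"array","items":{"type":"number"}},"force":{"type":"number"}},"required":["series"]}

```bash
mkdir -p pics
python3 - <<'E'
from plant import telemetry, vision, ctrl
import cv2,numpy as np,pickle
d={}
for n in("top","side"):
    d[n]=vision.read_camera(n); cv2.imwrite(f"pics/{n}0.png",d[n]["color"])
    print(n,d[n]["K"].tolist(),np.ravel(d[n]["rvec"]),np.ravel(d[n]["tvec"]))
pickle.dump(d,open("d0.pkl","wb"))
s=telemetry.get_state();print(s)
E
```

```text
top [[415.79699767727175, 0.0, 279.959513515458], [0.0, 415.79699767727175, 206.31624347110326], [0.0, 0.0, 1.0]] [ 2.19869371 -2.18615513  0.08135817] [-0.0272388   0.54374902  1.30936592]
side [[509.2512075802104, 0.0, 278.33438870876404], [0.0, 509.2512075802104, 212.77956125211912], [0.0, 0.0, 1.0]] [ 2.01800392 -0.7991685   0.45420009] [-0.40049374  0.26538962  1.22299276]
{'time': 0.1, 'qpos': array([-1.48501211e+00,  2.87095216e-01,  1.57803037e+00,  1.64817888e-05,
        1.27861706e+00, -1.49990781e-01]), 'dq': array([ 7.62283381e-04, -3.81488759e-04, -2.99378253e-03,  2.80441731e-04,
       -3.46496938e-05, -1.52034147e-03]), 'joint_efforts': array([ 7.01319950e-04, -4.07297409e+01, -2.93699169e+01, -1.42300719e-04,
        3.42664775e-03,  6.11761564e-06]), 'eef_pos': array([ 0.1576647 , -0.65571459,  0.23007354]), 'tcp_rot': array([ 9.93059019e-01,  1.17612200e-01,  4.23899575e-05, -1.07418812e-03]), 'contact_force': array([0.63220955, 0.55851155, 0.43740159]), 'wrist_torque': array([-0.00762004,  0.00212759,  0.04946317]), 'finger_force': 0.0, 'opening': 0.9961947580379644}
```

View pics/top0.png

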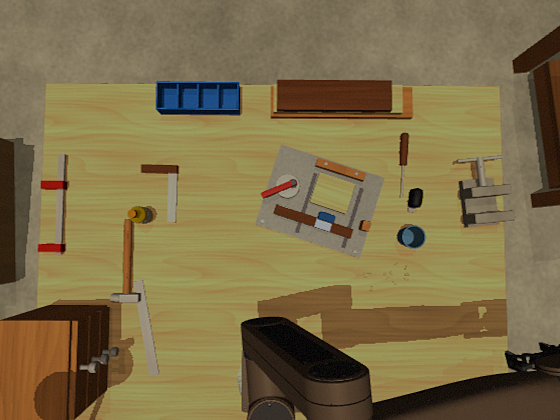

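View pics/side0.png

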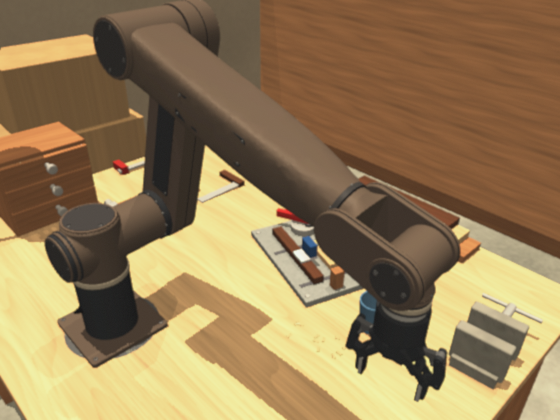

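The top view shows the jig: base corners about (283,146), (382,178), (357,257), (257,222). The red lever runs from (297,181) to (262,194), the blue block is at (325,217) and the offcut at (365,225). The side view confirms the layout and that nothing stands on the robot side of the jig.

```bash
cat > h.py <<'E'
import cv2,numpy as np
def ray(c,px,z):
    R,_=cv2.Rodrigues(np.array(c["rvec"],float));t=np.ravel(c["tvec"])
    o=-R.T@t
    p=cv2.undistortPoints(np.array(px,float).reshape(-1,1,2),np.array(c["K"]),None).reshape(-1,2)
    d=np.c_[p,np.ones(len(p))]@R
    return o+d*((z-o[2])/d[:,2])[:,None]
def proj(c,P): return cv2.projectPoints(np.array(P,float).reshape(-1,1,3),np.array(c["rvec"],float),np.array(c["tvec"],float),np.array(c["K"]),None)[0].reshape(-1,2)
E
python3 - <<'E'
import pickle,cv2,numpy as np
from h import *
c=pickle.load(open("d0.pkl","rb"))["top"];im=c["color"]
hsv=cv2.cvtColor(im,cv2.COLOR_BGR2HSV)
roi=np.zeros(im.shape[:2],np.uint8);roi[135:268,245:395]=255
def big(m):
    m=m.astype(np.uint8)*255&roi
    cs,_=cv2.findContours(m,cv2.RETR_EXTERNAL,cv2.CHAIN_APPROX_NONE);return max(cs,key=cv2.contourArea)
H,S,V=cv2.split(hsv)
# jig base: non-bench outline
g=(S<60); k=cv2.morphologyEx((g*255).astype(np.uint8)&roi,cv2.MORPH_CLOSE,np.ones((15,15)))
q=cv2.approxPolyDP(cv2.convexHull(big(k>0)),6,True).reshape(-1,2);print("quad",q.tolist())
box=cv2.boxPoints(cv2.minAreaRect(big(k>0)));W=ray(c,box,0.018)[:,:2];print(box.tolist(),W)
print("sides",np.linalg.norm(W-np.roll(W,-1,0),axis=1),"centre",W.mean(0))
ctr=W.mean(0); 
e=[W[(i+1)%4]-W[i] for i in range(4)]; s=min(e,key=lambda v:np.linalg.norm(v)+(v[0]<0)*9); yaw=np.arctan2(s[1],s[0])
print("yaw",yaw)
R=np.array([[np.cos(yaw),-np.sin(yaw)],[np.sin(yaw),np.cos(yaw)]]);o=ctr-R@[0.015,0]
print("origin",o)
def J(p): return (np.asarray(p)[:,:2]-o)@R
red=((H<6)|(H>174))&(S>190)&(V>110)
b=cv2.boxPoints(cv2.minAreaRect(big(red)));print("lever jig",J(ray(c,b,0.07)))
bl=(H>100)&(H<125)&(S>120);x=big(bl);print("blue top jig",J(ray(c,cv2.boxPoints(cv2.minAreaRect(x)),0.086)))
print("pivot world",o+R@[.0375,.1],"push",o+R@[-.05,-.03])
v=cv2.resize(im[130:270,240:400],None,fx=5,fy=5,interpolation=cv2.INTER_CUBIC)
cv2.imwrite("pics/crop.png",cv2.resize(v,(680,595)))
np.savez("jig.npz",o=o,yaw=yaw)
E
```

```text
quad [[281, 145], [383, 178], [359, 256], [256, 223]]
[[255.13287353515625, 223.68801879882812], [280.750244140625, 144.27426147460938], [384.59002685546875, 177.77096557617188], [358.97265625, 257.1847229003906]] [[ 0.48802978  0.05455712]
 [ 0.74431048 -0.02558946]
 [ 0.63783753 -0.35987244]
 [ 0.38370519 -0.27563012]]
sides [0.26852052 0.35082988 0.26773124 0.34627624] centre [ 0.56347074 -0.15163372]
yaw -0.30309410905376255
origin [ 0.54915448 -0.1471566 ]
lever jig [[-0.0220253   0.18464779]
 [ 0.04033303  0.10937609]
 [ 0.02745001  0.09883505]
 [-0.03482973  0.17407709]]
blue top jig [[-0.0439268  -0.00339648]
 [-0.02281341 -0.00379009]
 [-0.02347518 -0.05255053]
 [-0.04457795 -0.05210421]]
pivot world [ 0.61479261 -0.06290765] push [ 0.49247936 -0.16086539]
```

View pics/crop.png

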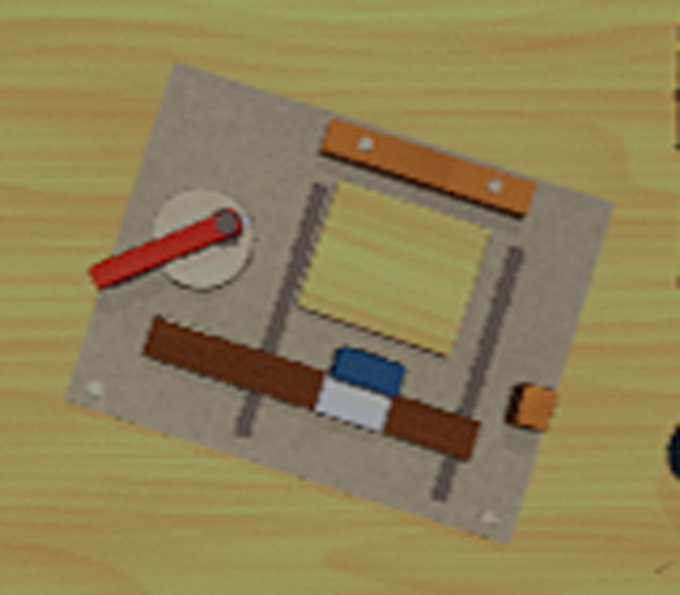

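The crop shows the lever pointing back-left (130° from jig +x), the jaw fully back, the board nearly square just short of the fence, and the offcut beside the jaw's right end. Plan: stay at constant tool tilt and push the lever with the fingers' -x side, turning with it.

```bash
cat >> h.py <<'E'
from scipy.spatial.transform import Rotation as Ro
g=np.load("jig.npz");o,yaw=g["o"],float(g["yaw"])
Rj=np.array([[np.cos(yaw),-np.sin(yaw)],[np.sin(yaw),np.cos(yaw)]])
def rows(s,wps):
    """wps: jig x,y (m), z, tool yaw (rad, world) -> shift cm + turn deg"""
    Rt=Ro.from_quat(s["tcp_rot"])
    for x,y,z,psi in wps:
        P=np.r_[o+Rj@[x,y],z]; T=Ro.from_euler("z",psi)*Ro.from_euler("x",np.pi)
        print(np.round(Rt.inv().apply(P-s["eef_pos"])*100,2),np.round((Rt.inv()*T).as_rotvec(degrees=True),1))
def lev(th,r=.085,gap=0.020): # finger centre beside lever, on its rear side
    return [.0375+r*np.cos(th)-gap*np.sin(th),.1+r*np.sin(th)+gap*np.cos(th)]
def psi(th): return yaw+th+np.pi/2   # tool -x along clockwise tangent
E
python3 - <<'E'
from h import *
from plant import telemetry
s=telemetry.get_state()
a=lev(2.27,gap=.034)
rows(s,[(*a,.13,psi(2.27)),(*a,.052,psi(2.27))])
print(a, psi(2.27))
E
```

```text
[ 53.58 -54.79  10.14] [ -0.    0.2 170.8]
[ 53.58 -54.77  17.94] [ -0.    0.2 170.8]
[np.float64(-0.04322878397664558), np.float64(0.14317248472872618)] 3.537702217741134
```

arm_command(
  series=[3.3,-2.2,0,0,0,-7,1,6.6,-4.4,0,0,0,-14,1,9.9,-6.6,0,0,0,-21,1,13.2,-8.8,0,0,0,-28,1,16.5,-11,0,0,0,-35,1,19.8,-13.2,0,0,0,-42,1,23.1,-15.4,0,0,0,-49,1,26.4,-17.6,0,0,0,-56,1,29.7,-19.8,0,0,0,-63,1,33,-22,0,0,0,-70,1],
)

```text
time: 0.93
eef_pos: [0.428, -0.3634, 0.2309]
tcp_rot: [0.744, 0.668, 0.0, -0.0]
contact_force: [-0.2, 0.2, -1.3]
opening: -0.001
finger_force: 0.0
```

Run:
```python
from h import *
from plant import telemetry
s=telemetry.get_state();print(s["eef_pos"],s["qpos"],s["opening"])
a=lev(2.27,gap=.034)
rows(s,[(*a,.13,psi(2.27)),(*a,.052,psi(2.27))])
```

```text
[ 0.4279711  -0.36337151  0.23086765] [-8.84657289e-01  3.76912906e-02  1.85902299e+00  1.95607513e-05
  1.24558734e+00 -7.77266508e-01] -0.0012098591762858598
[37.68  8.28 10.1 ] [   0.    -0.  -118.8]
[37.67  8.28 17.9 ] [   0.    -0.  -118.8]
```

arm_command(
  series=[3.8,0.8,0,0,0,-7,1,7.6,1.6,0,0,0,-14,1,11.4,2.5,0,0,0,-21,1,15.2,3.3,0,0,0,-28,1,19,4.1,0,0,0,-35,1,22.8,5,0,0,0,-42,1,26.5,5.8,0,0,0,-49,1,30.2,6.6,2,0,0,-56,1,34,7.5,4,0,0,-63,1,37.6,8.3,6,0,0,-70,1],
)

```text
time: 1.77
eef_pos: [0.5515, -0.0022, 0.1727]
tcp_rot: [0.226, 0.974, 0.0, 0.001]
contact_force: [0.3, -1.0, 0.2]
opening: -0.001
finger_force: 0.0
```

Run:
```python
from h import *
from plant import telemetry
s=telemetry.get_state();print(s["eef_pos"],s["qpos"])
a=lev(2.27,gap=.034)
rows(s,[(*a,.1,psi(2.27)),(*a,.052,psi(2.27))])
```

```text
[ 0.5515016  -0.002183    0.17268636] [-1.87937933e-01  7.11797034e-02  1.93511247e+00 -2.46453849e-05
  1.13401964e+00 -1.30265436e+00]
[0.29 0.37 7.27] [ -0.    0.1 -48.8]
[ 0.29  0.37 12.07] [ -0.    0.1 -48.8]
```

arm_command(
  series=[0.3,0.3,0,0,0,-7,1,0.3,0.3,0,0,0,-14,1,0.3,0.3,0,0,0,-21,1,0.3,0.3,1,0,0,-28,1,0.3,0.4,2,0,0,-35,1,0.3,0.4,3,0,0,-42,1,0.3,0.4,4,0,0,-49,1,0.3,0.4,5,0,0,-49,1,0.3,0.4,6,0,0,-49,1,0.3,0.4,7,0,0,-49,1],
)

```text
time: 2.6
eef_pos: [0.55, 0.0008, 0.102]
tcp_rot: [-0.194, 0.981, 0.0, -0.0]
contact_force: [-0.0, 0.3, 0.8]
opening: 0.0
finger_force: 0.0
```

Run:
```python
from h import *
from plant import telemetry,vision
s=telemetry.get_state();print(s["eef_pos"],s["qpos"])
a=lev(2.27,gap=.034)
rows(s,[(*a,.052,psi(2.27))])
c=vision.read_camera("wrist");cv2.imwrite("pics/w1.png",c["color"])
```

```text
[0.55001466 0.00083247 0.10204233] [-1.83000436e-01  1.58634712e-01  1.98240123e+00  5.06531509e-05
  1.00093944e+00 -2.14404324e+00]
[-0.12  0.12  5.  ] [ 0.  -0.  -0.3]
```

View pics/w1.png

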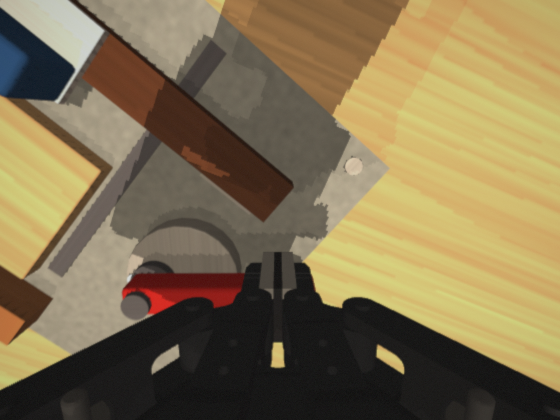

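The wrist picture shows the shut fingers (tip near (278,255)) on the rear side of the red lever (edge at row 275), clear of the jaw's left end (270,200). Going down.

arm_command(
  series=[-0.1,0.1,1.5,0,0,0,1,-0.1,0.1,3,0,0,0,1,-0.1,0.1,4,0,0,0,1,-0.1,0.1,5,0,0,0,1,-0.1,0.1,5,0,0,0,1],
)

```text
time: 3.07
eef_pos: [0.5491, 0.0023, 0.0507]
tcp_rot: [-0.195, 0.981, 0.001, -0.002]
contact_force: [0.2, -0.4, -0.7]
opening: -0.002
finger_force: 0.0
```

Run:
```python
from h import *
from plant import telemetry
s=telemetry.get_state();print(s["eef_pos"],s["contact_force"])
rows(s,[(*lev(t),.052,psi(t)) for t in np.arange(2.27,0.5,-.09)])
```

```text
[0.54913989 0.00234718 0.05071855] [ 0.18201861 -0.42511687 -0.70628956]
[-1.54 -0.05 -0.13] [ 0.1 -0.2 -0.2]
[-2.31  0.1  -0.14] [ 0.1 -0.2  4.9]
[-3.09  0.18 -0.14] [ 0.1 -0.2 10.1]
[-3.88  0.19 -0.14] [ 0.1 -0.2 15.2]
[-4.66  0.13 -0.14] [ 0.1 -0.2 20.4]
[-5.44 -0.01 -0.15] [ 0.1 -0.2 25.6]
[-6.19 -0.21 -0.15] [ 0.1 -0.2 30.7]
[-6.93 -0.48 -0.15] [ 0.1 -0.2 35.9]
[-7.64 -0.81 -0.16] [ 0.1 -0.2 41. ]
[-8.32 -1.21 -0.16] [ 0.  -0.2 46.2]
[-8.96 -1.67 -0.16] [ 0.  -0.3 51.3]
[-9.56 -2.18 -0.17] [ 0.  -0.3 56.5]
[-10.1   -2.74  -0.17] [ 0.  -0.3 61.7]
[-10.6   -3.35  -0.17] [-0.  -0.3 66.8]
[-11.04  -4.01  -0.18] [-0.  -0.3 72. ]
[-11.41  -4.69  -0.18] [-0.  -0.3 77.1]
[-11.73  -5.42  -0.18] [-0.  -0.3 82.3]
[-11.97  -6.16  -0.19] [-0.1 -0.3 87.4]
[-12.15  -6.93  -0.19] [-0.1 -0.3 92.6]
[-12.26  -7.7   -0.19] [-0.1 -0.3 97.7]
```

arm_command(
  series=[-0.8,0,-0.1,0,0,0,1,-1.5,0,-0.1,0,0,0,1,-2.3,0.1,-0.1,0,0,5,1,-3.1,0.2,-0.1,0,0,10,1,-3.9,0.2,-0.1,0,0,15,1,-4.7,0.1,-0.1,0,0,20,1,-5.4,0,-0.1,0,0,26,1,-6.2,-0.2,-0.1,0,0,31,1,-6.9,-0.5,-0.1,0,0,36,1,-7.6,-0.8,-0.1,0,0,41,1],
)

```text
time: 3.9
eef_pos: [0.6244, 0.024, 0.0548]
tcp_rot: [0.163, 0.987, -0.0, -0.001]
contact_force: [-3.5, -2.5, 0.4]
opening: -0.001
finger_force: 1.5
```

Run:
```python
from h import *
from plant import telemetry
s=telemetry.get_state();print(s["eef_pos"],s["contact_force"],s["qpos"][5],(s["eef_pos"][:2]-o)@Rj)
rows(s,[(*lev(t),.052,psi(t)) for t in np.arange(2.27-.09*9,0.3,-.09)])
```

```text
[0.62440076 0.02399033 0.05482718] [-3.54178739 -2.52085241  0.44474388] -1.3671039292541023 [0.02073334 0.18580475]
[-0.63  0.1   0.28] [-0.1 -0.1  5. ]
[-1.41  0.18  0.28] [-0.1 -0.1 10.2]
[-2.19  0.19  0.28] [-0.1 -0.1 15.3]
[-2.98  0.12  0.28] [-0.1 -0.1 20.5]
[-3.75 -0.01  0.28] [-0.1 -0.1 25.6]
[-4.51 -0.21  0.28] [-0.1 -0.1 30.8]
[-5.25 -0.48  0.28] [-0.1 -0.1 35.9]
[-5.96 -0.82  0.27] [-0.1 -0.1 41.1]
[-6.64 -1.22  0.27] [-0.1 -0.1 46.3]
[-7.27 -1.67  0.27] [-0.1 -0.1 51.4]
[-7.87 -2.19  0.27] [-0.1 -0.  56.6]
[-8.42 -2.75  0.27] [-0.1 -0.  61.7]
[-8.91 -3.36  0.27] [-0.1 -0.  66.9]
```

arm_command(
  series=[-0.8,0.1,0.2,0,0,5,1,-1.5,0.2,0.2,0,0,10,1,-2.3,0.2,0.2,0,0,15,1,-3.1,0.1,0.2,0,0,20,1,-3.8,0,0.2,0,0,26,1,-4.5,-0.2,0.2,0,0,31,1,-5.2,-0.5,0.2,0,0,36,1,-6,-0.8,0.2,0,0,41,1,-6.6,-1.2,0.2,0,0,46,1,-7.3,-1.7,0.2,0,0,51,1],
)

```text
time: 4.73
eef_pos: [0.6885, -0.0142, 0.0528]
tcp_rot: [0.572, 0.82, 0.001, -0.001]
contact_force: [-2.8, 2.2, 0.1]
opening: 0.002
finger_force: 1.5
```

Run:
```python
from h import *
from plant import telemetry,vision
s=telemetry.get_state();print(s["eef_pos"],s["contact_force"],s["qpos"][5],(s["eef_pos"][:2]-o)@Rj)
rows(s,[(*lev(t),.052,psi(t)) for t in np.arange(.6,-.1,-.07)])
c=vision.read_camera("top");im=c["color"][100:300,200:440]
cv2.imwrite("pics/t2.png",cv2.resize(im,(720,600),interpolation=cv2.INTER_CUBIC))
```

```text
[ 0.68848104 -0.01418517  0.05284285] [-2.80609124  2.16864061  0.1199236 ] -0.5230240777972378 [0.09328711 0.16849572]
[-0.5  -0.    0.08] [-0.  -0.1  3.3]
[-1.11  0.08  0.08] [-0.  -0.1  7.3]
[-1.72  0.13  0.08] [-0.  -0.1 11.3]
[-2.33  0.13  0.08] [-0.  -0.1 15.3]
[-2.94  0.08  0.08] [-0.  -0.1 19.3]
[-3.54 -0.    0.08] [-0.  -0.1 23.3]
[-4.14 -0.13  0.08] [-0.  -0.1 27.3]
[-4.73 -0.3   0.08] [-0.  -0.1 31.3]
[-5.3  -0.51  0.07] [-0.  -0.1 35.3]
[-5.86 -0.76  0.07] [-0.  -0.1 39.4]
```

View pics/t2.png

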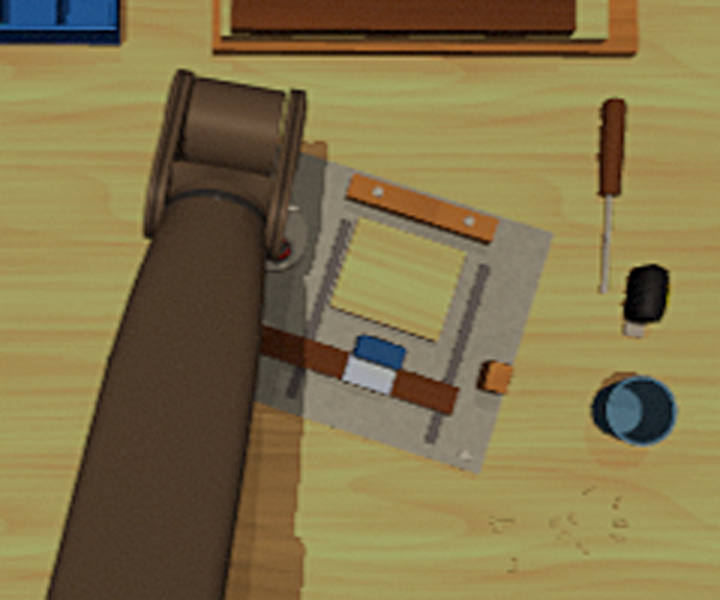

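The top view shows the arm hiding the lever, with jaw, board, block and bystanders unmoved. The force (3.5 N) shows the lever is being pushed, so I continue to just about 0.

arm_command(
  series=[-0.6,0,0,0,0,3,1,-1.1,0.1,0,0,0,7,1,-1.7,0.1,0,0,0,11,1,-2.3,0.1,0,0,0,15,1,-2.9,0.1,0,0,0,19,1,-3.5,0,0,0,0,23,1,-4.1,-0.1,0,0,0,27,1,-4.7,-0.3,0,0,0,31,1,-5.3,-0.5,0,0,0,35,1,-5.3,-0.5,0,0,0,35,1],
)

```text
time: 5.62
eef_pos: [0.7025, -0.0668, 0.0529]
tcp_rot: [0.791, 0.612, 0.001, 0.0]
contact_force: [-0.3, 1.0, 0.5]
opening: 0.001
finger_force: 0.2
```

Run:
```python
from h import *
from plant import telemetry
s=telemetry.get_state();p=(s["eef_pos"][:2]-o)@Rj
print(s["eef_pos"],s["contact_force"],s["qpos"],p)
d=p-[.0375,.1];r=np.hypot(*d);print("lever est",np.arctan2(d[1],d[0])-np.arcsin(.020/r))
```

```text
[ 0.70254816 -0.06680471  0.05287686] [-0.32787657  1.03112266  0.45147552] [-2.38506970e-01  5.28681811e-01  1.60018416e+00  7.80306007e-04
  1.01166447e+00  1.43408962e-02] [0.12241861 0.12247339]
lever est 0.029019219172194216
```

Nominally 0.03 rad. Back off from the lever, rise, and head towards the rear of the blue block; then check the lever with the camera.

Run:
```python
from h import *
from plant import telemetry
s=telemetry.get_state();f=yaw+np.pi/2
rows(s,[(.1224,.15,.053,f),(.1224,.15,.16,f),(-.115,-.03,.16,f),(-.105,-.03,.056,f)])
```

```text
[ 2.75  0.14 -0.01] [ 0.1 -0.   2.9]
[  2.76   0.15 -10.71] [ 0.1 -0.   2.9]
[-14.04 -24.46 -10.75] [ 0.1 -0.   2.9]
[-14.1  -23.47  -0.35] [ 0.1 -0.   2.9]
```

arm_command(
  series=[1.5,0,0,0,0,0,1,2.8,0,0,0,0,3,1,2.8,0,-4,0,0,3,1,2.8,0,-8,0,0,3,1,2.8,0,-10.5,0,0,3,1,1,-3,-10.5,0,0,3,1,-1,-6,-10.5,0,0,3,1,-3,-9,-10.5,0,0,3,1,-5.5,-12,-10.5,0,0,3,1,-7.5,-15,-10.5,0,0,3,1],
)

```text
time: 6.45
eef_pos: [0.5371, -0.1017, 0.1578]
tcp_rot: [0.805, 0.593, 0.0, 0.001]
contact_force: [0.7, -0.6, 0.1]
opening: 0.0
finger_force: 0.0
```

arm_command(
  series=[-2,-3,0,0,0,0,1,-4,-6,0,0,0,0,1,-6.5,-9.5,0,0,0,0,1,-6.5,-9.5,0,0,0,0,1,-6.5,-9.5,0,0,0,0,1],
)

```text
time: 6.87
eef_pos: [0.4268, -0.1352, 0.1575]
tcp_rot: [0.806, 0.592, 0.0, 0.001]
contact_force: [-0.1, 0.4, -0.3]
opening: 0.002
finger_force: 0.0
```

Run:
```python
from h import *
from plant import telemetry,vision
s=telemetry.get_state();print(s["eef_pos"],(s["eef_pos"][:2]-o)@Rj)
f=yaw+np.pi/2;rows(s,[(-.105,-.03,.056,f)])
c=vision.read_camera("top");im=c["color"]
H,S,V=cv2.split(cv2.cvtColor(im,cv2.COLOR_BGR2HSV))
m=(((H<6)|(H>174))&(S>190)&(V>110)).astype(np.uint8);m[:135]=0;m[268:]=0;m[:,:245]=0;m[:,395:]=0
cs,_=cv2.findContours(m,0,1);k=max(cs,key=cv2.contourArea)
b=cv2.boxPoints(cv2.minAreaRect(k));B=(ray(c,b,.07)[:,:2]-o)@Rj;print(B)
e=[B[1]-B[0],B[2]-B[1]];v=max(e,key=np.linalg.norm);v=v*np.sign(v[0]);print("lever",np.arctan2(v[1],v[0]),np.linalg.norm(v))
cv2.imwrite("pics/t3.png",cv2.resize(im[100:300,200:440],(720,600),interpolation=cv2.INTER_CUBIC))
```

```text
[ 0.42683618 -0.13519203  0.15752192] [-0.12031386 -0.02508972]
[-0.48  1.51 10.16] [ 0.1  0.  -0.1]
[[0.04400893 0.10739112]
 [0.14105419 0.10958234]
 [0.14138081 0.09404118]
 [0.04434547 0.09192659]]
lever 0.022575582514168996 0.09706999884628163
```

View pics/t3.png

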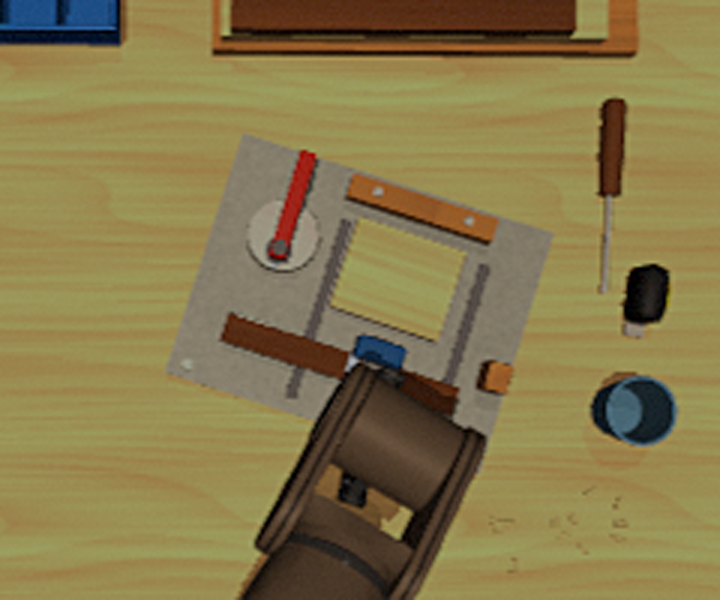

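Lever at 0.02 rad, at the low point (tip near (307,155) in the crop), jaw still back. Now turn 90° so the narrow finger side (-x) faces the block.

arm_command(
  series=[0,0.3,0,0,0,-7,1,0,0.5,0,0,0,-14,1,-0.5,1,0,0,0,-21,1,-0.5,1.5,0,0,0,-28,1,-0.5,1.5,0,0,0,-35,1,-0.5,1.5,0,0,0,-42,1,-0.5,1.5,0,0,0,-49,1,-0.5,1.5,1,0,0,-56,1,-0.5,1.5,2,0,0,-63,1,-0.5,1.5,3,0,0,-70,1],
)

```text
time: 7.75
eef_pos: [0.4429, -0.1446, 0.1278]
tcp_rot: [0.317, 0.948, -0.0, 0.002]
contact_force: [-0.2, 0.3, 0.3]
opening: -0.001
finger_force: 0.0
```

arm_command(
  series=[0,0,1,0,0,-7,1,0,0,2,0,0,-14,1,0,0,3,0,0,-20,1,0,0,4,0,0,-20,1,0,0,4,0,0,-20,1],
)

```text
time: 8.17
eef_pos: [0.4407, -0.1437, 0.0854]
tcp_rot: [0.152, 0.988, 0.001, -0.001]
contact_force: [-0.1, -0.2, -0.0]
opening: 0.003
finger_force: 0.0
```

Run:
```python
from h import *
from plant import telemetry,vision
s=telemetry.get_state();print(s["eef_pos"],(s["eef_pos"][:2]-o)@Rj,s["contact_force"])
f=yaw+np.pi;rows(s,[(-.1,-.03,.056,f),(-.061,-.03,.056,f),(-.001,-.03,.056,f)])
c=vision.read_camera("wrist");cv2.imwrite("pics/w2.png",c["color"])
```

```text
[ 0.44066344 -0.14370347  0.08538293] [-0.10457643 -0.0290861 ] [-0.07980636 -0.16690366 -0.03924359]
[-0.47 -0.09  2.94] [ 0.  -0.2 -0.2]
[-4.37 -0.08  2.93] [ 0.  -0.2 -0.2]
[-10.37  -0.06   2.91] [ 0.  -0.2 -0.2]
```

View pics/w2.png

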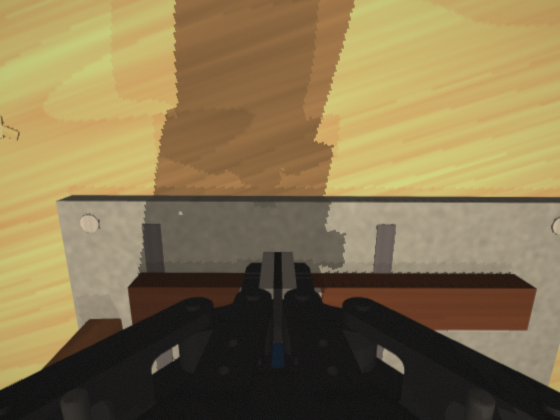

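The wrist picture shows the jig square to the tool, the fingers (278,255) behind the jaw (rows 275–330), with the blue block in line beyond them. Go down, then push.

arm_command(
  series=[0,0,1.5,0,0,0,1,0,0,2.9,0,0,0,1,-1,0,2.9,0,0,0,1,-2,0,2.9,0,0,0,1,-3,0,2.9,0,0,0,1,-4,0,2.9,0,0,0,1,-4.5,0,2.9,0,0,0,1,-5,0,2.9,0,0,0,1,-5.5,0,2.9,0,0,0,1,-6,0,2.9,0,0,0,1],
)

```text
time: 9.05
eef_pos: [0.4976, -0.1627, 0.0581]
tcp_rot: [0.152, 0.988, 0.0, -0.001]
contact_force: [-3.1, 0.6, 2.0]
opening: -0.001
finger_force: 1.5
```

arm_command(
  series=[-0.5,0,0,0,0,0,1,-1,0,0,0,0,0,1,-1.5,0,0,0,0,0,1,-2,0,0,0,0,0,1,-2.5,0,0,0,0,0,1,-3,0,0,0,0,0,1,-3.4,0,0,0,0,0,1,-3.7,0,0,0,0,0,1,-3.9,0,0,0,0,0,1,-3.9,0,0,0,0,0,1],
)

```text
time: 9.88
eef_pos: [0.5353, -0.1747, 0.058]
tcp_rot: [0.152, 0.988, -0.0, 0.0]
contact_force: [-2.6, -0.6, 0.7]
opening: 0.001
finger_force: 1.1
```

Run:
```python
from h import *
from plant import telemetry,vision
s=telemetry.get_state();print(s["eef_pos"],(s["eef_pos"][:2]-o)@Rj,Rj.T@s["contact_force"][:2])
```

```text
[ 0.53526364 -0.17465099  0.05795768] [-0.00505128 -0.03038719] [-2.32164589 -1.36095879]
```

arm_command(
  series=[-0.1,0,0,0,0,0,1,-0.2,0,0,0,0,0,1,-0.3,0,0,0,0,0,1,-0.4,0,0,0,0,0,1,-0.4,0,0,0,0,0,1],
)

```text
time: 10.3
eef_pos: [0.5384, -0.1755, 0.0579]
tcp_rot: [0.152, 0.988, 0.0, -0.0]
contact_force: [-4.3, -0.5, 2.1]
opening: -0.002
finger_force: 2.3
```

arm_command(
  series=[-0.1,0,0,0,0,0,1,-0.2,0,0,0,0,0,1,-0.3,0,0,0,0,0,1,-0.3,0,0,0,0,0,1],
)

```text
time: 10.63
eef_pos: [0.5383, -0.1755, 0.0579]
tcp_rot: [0.152, 0.988, 0.001, -0.005]
contact_force: [-14.6, 1.6, 10.0]
opening: 0.0
finger_force: 7.4
```

arm_command(
  series=[-0.1,0,0,0,0,0,1,-0.2,0,0,0,0,0,1,-0.2,0,0,0,0,0,1],
)

```text
time: 10.88
eef_pos: [0.5383, -0.1755, 0.0579]
tcp_rot: [0.151, 0.988, 0.001, -0.008]
contact_force: [-21.1, 3.2, 15.4]
opening: 0.003
finger_force: 10.8
```

arm_command(
  series=[0.5,0,0,0,0,0,1,1.5,0,0,0,0,0,1,3,0,0,0,0,0,1,3,0,-3,0,0,0,1,3,0,-6,0,0,0,1,5,0,-9,0,0,0,1,8,0,-9,0,0,0,1,10,0,-9,0,0,0,1,10,0,-9,0,0,0,1],
)

```text
time: 11.63
eef_pos: [0.4462, -0.1456, 0.1481]
tcp_rot: [0.152, 0.988, 0.0, 0.001]
contact_force: [0.0, -0.4, -0.8]
opening: -0.001
finger_force: 0.0
```

Run:
```python
from h import *
from plant import vision
c=vision.read_camera("top");im=c["color"]
H,S,V=cv2.split(cv2.cvtColor(im,cv2.COLOR_BGR2HSV))
m=((H>100)&(H<125)&(S>120)).astype(np.uint8);m[:135]=0;m[268:]=0;m[:,:245]=0;m[:,395:]=0
cs,_=cv2.findContours(m,0,1);k=max(cs,key=cv2.contourArea)
print("block",(ray(c,cv2.boxPoints(cv2.minAreaRect(k)),.086)[:,:2]-o)@Rj)
cv2.imwrite("pics/t4.png",cv2.resize(im[130:270,240:400],(680,595),interpolation=cv2.INTER_CUBIC))
```

```text
block [[ 0.00992003 -0.0034417 ]
 [ 0.03308323 -0.00387241]
 [ 0.03240678 -0.05181489]
 [ 0.00925507 -0.05132749]]
```

View pics/t4.png

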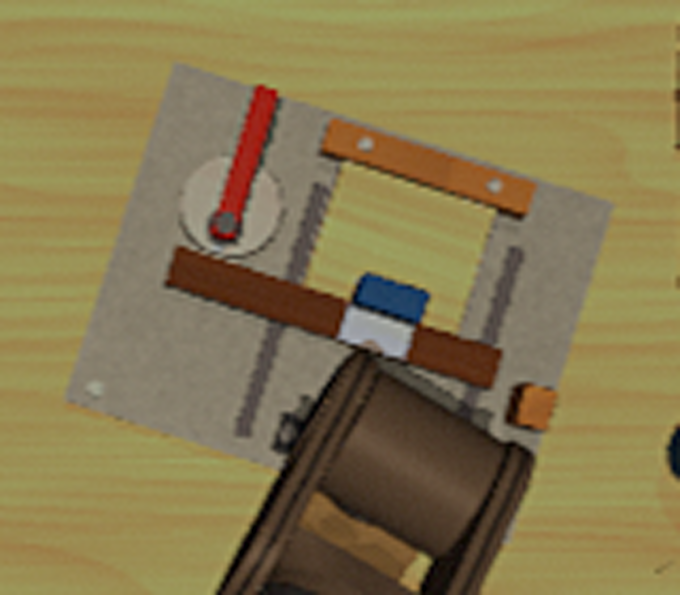

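The picture shows the board against the fence with the jaw square behind it. The block's rear edge is at jig x ≈ 9.6 mm, so the jaw is near 0.060. The lever still points straight ahead and the fingers are clear. Handing in.

```bash
python3 -c "
from plant import ctrl
print(ctrl.sign_off())"
```

```text
the job is handed in; nothing more can be done
None
```

The jig is closed and handed in (verdict not shown): the cam lever measured 0.02 rad from straight ahead before the push, and afterwards the jaw is at about 60 mm with the board square against the fence, the fingers clear and the bystanders in view unmoved.

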